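# Raise a reservoir bottle stand by one hole of its snap-button tube

## Task

Raise the reservoir bottle on the small telescopic stand by one hole: pinch its two spring snap buttons flush with the black grip panels, slide the square sleeve up until both buttons click out through the next pair of holes, without pulling hard against them, and let go only then so that the bottle does not drop. Then prove the lock by pushing straight down on the black top cap with shut fingertips, about 10 N for a good half second, and leave the bottle upright in its cup and the other things where they were.

Things in the scene. Friction and masses are not known exactly. Their poses are not given: they have to be found in the camera images.
- grip_panel (a point): Point on the upright sleeve's axis, level with its top holes, midway between two black rubber grip panels (on its +y and -y faces, 24 mm wide, from 20 mm below to 20 mm above this point, 28.4 mm over both): pinch here along y. Moves with the sleeve. z up, x to the bottle. At the start a brass snap button stands 5 mm out of the hole in each panel (38 mm over both). 60 mm free beside the panels.
- sleeve: The sliding sleeve: grey steel tube, 26 mm square, 138 mm long, with a white bottle cup on a bracket at its foot. Origin and axes as grip_panel, 23 mm below the tube's upper end. Cup axis 62 mm along +x; cup 53 mm wide, 30 mm high, its inner floor 97 mm below the origin. With cup and bottle it weighs 0.5 to 0.62 kg and falls if let go unlocked.
- sleeve_slide (a joint): Rise of the sleeve on its post, m. About -0.001 at the start, resting on the buttons with 2 mm play. The next holes are in steel index plates set by hand 42 to 58 mm below the top ones, not measured: feel for them. The buttons click out there and stop the sleeve hard. The lowest holes, 98 mm below the top ones, are not wanted. Rubbing about 1 N.
- button_l (a joint): Snap button on the sleeve's +y side, how far it is pressed in, m: 0 fully out (locked), 0.005 flush with the panel, 0.009 running under the tube wall. 10 mm brass shank, bevelled nose; spring 1.2 N out, 1.8 N flush. From flush the hole's edge wedges the nose under the wall: the first 5 mm of rise takes about 8 N more than the weight.
- button_r (a joint): The same for the snap button on the sleeve's -y side. The sleeve is locked unless both buttons are flush. Over 25 N of load across the two buttons, up or down, weight included, damages them.
- post: Fixed upright post, 18 mm square dark steel, inside the sleeve; it carries the two snap buttons, 152 mm above the bench. Origin on its axis at bench height, z up, x to the bottle. It stands in a dark cast foot, 150 x 100 x 15 mm, which does not move.
- cap: Square black plastic cap, 27 mm wide, 6 mm high, closing the upper end of the sleeve. Origin at the same point as grip_panel. Nothing stands above it.
- cap_top (a point): Centre of the cap's flat top, 29 mm above grip_panel and moving with it: push down here.
- reservoir_mid (a point): Centre, half-way up, of the closed reservoir bottle, 42 mm wide, 88 mm high with a black screw cap, loose in the cup behind the sleeve; z up along it. Its top is 9 mm below grip_panel. It stays in the cup.
- hex_driver: Bystander: hex driver with blue handle, 127 mm long, 18 mm thick, lying before the stand. Origin under its middle, y along it.
- objective_case_mid (a point): Bystander: centre, half-way up, of an objective case, 36 mm wide, 54 mm high, pale with a black screw lid, standing by the stand.
- dish: Bystander: lidded clear culture dish, 58 mm wide, 15 mm high, by the stand. Origin under its centre.

How it is judged:
On the way, in this order (a step that is already met when the one before it is completed fails the run):
1. both snap buttons are pressed in to flush together, with the sleeve still at its old height (value of joint each of button_l, button_r above 0.0042 m and value of joint sleeve_slide below 0.006 m), for 0.1 s.
2. the sleeve is up at the next pair of holes and both buttons have snapped out again (value of joint sleeve_slide between 0.04 and 0.06 m and value of joint each of button_l, button_r below 0.0015 m), for 0.2 s.
3. the lock is proved: shut fingertips push down on the cap with more than 6 N, and it holds (all of step 2 and contact force between the fingers and cap above 6 N), for 0.3 s.
At the end, for the whole second after the job is handed in: The sleeve rests one hole higher (41 to 59 mm above its start), both snap buttons fully out (within 1.5 mm) in that pair of holes, everything at rest, and the bottle upright (within 9 degrees) down in its cup (all of step 2 and linear speed of sleeve below 0.01 m/s and angle between reservoir_mid's own z axis and vertical below 0.15 rad and z of reservoir_mid in the frame of sleeve between -0.063 and -0.043 m and x of reservoir_mid in the frame of sleeve between 0.054 and 0.07 m); the robot touches nothing.
It fails at once if the snap buttons are strained: more than 25 N between the sleeve and the post with its buttons (the weight it carries and any push on the cap included) (contact force between post and sleeve above 25 N).
It fails at once if the sleeve is let fall (it drops faster than 0.3 m/s) (velocity of joint sleeve_slide below -0.3 m/s).
It fails at once if the bottle is tipped by more than 20 degrees (angle between reservoir_mid's own z axis and vertical above 0.35 rad).
It fails at once if the hex driver, the objective case or the dish is shifted by more than 15 mm (distance of any of hex_driver, objective_case_mid, dish from where it was at the start of the episode above 0.015 m).
It also fails if it takes over 67 s, if anything falls off the work surface, if the arm or the gripper's body presses on something with over 40 N, if the wrist force passes 120 N, or if a joint passes its speed limit or range.

## Robot

A 6-joint arm with a two-finger parallel gripper is mounted at the origin on a cart in front of the work surface, level with it; the furniture and walls round the work are solid. World frame = base frame: x ahead of the robot, y to its left, z up, the work surface at z = 0. Lengths are in m, angles in rad, forces in N, time in s.
With the tool pointing down it reaches from about 0.375 to 0.9 m from the base axis. Payload 3.1 kg.
Tool frame: the origin (TCP) lies between the finger pads; the fingertips stand 8 mm ahead of it and the grasp point (between the pads) lies 11 mm behind it; z points along the fingers, y is the line along which they close (so a half turn about z gives the same grasp; the last joint's range is limited). The gripper opens to 85 mm and grips with 20 to 120 N. Pads are 22 mm wide; open, the fingers measure 114 mm over their backs; the gripper's body (76 mm by 85 mm) begins 54 mm behind the grasp point. The pads swing forward as they close: fully open they stand 13 mm farther back than shut.
Start: joints at [-1.292, 0.527, 1.433, -0, 1.181, -0.178], TCP at [0.276, -0.561, 0.239] pointing down, gripper open.
Joint ranges: [-3.08, 3.08], [-0.75, 2.2], [0.22, 2.44], [-1.43, 4.57], [0, 2.65], [-2.85, 2.85]. Speed limits (rad/s): [2.79, 2.79, 3.14, 3.14, 3.14, 3.14].

## Interface

Orientations are given as a unit quaternion [x, y, z, w].
In Python, from station import readout, cams, sign_off gives the robot as it stands.
- The arm moves only by the tool send_rows, never from a script. Its argument "commands" is text: rows parted by semicolons, each of 5 numbers parted by spaces: the finger opening in mm, from 0 to 85.4, then the shift along the tool's x, y, z each as a share of 0.02 m, from -1 to 1, then the turn about the tool's z as a share of 4 degrees, from -1 to 1. In form: grip dx dy dz spin; .... A call has 1 to 20 rows; each row shifts and turns the commanded pose from where the row before left it, along the tool's axes as they then stand; what a row does not reach is not made up. A row lasts 1/12 s, in which the tool goes at most 41.7 mm and 7.16 degrees, less where a joint would pass 70% of its speed; a pose out of reach is approached as far as the arm can. A call with a number of a shift or a turn outside -1 to 1 is refused whole. A call with a gripper value outside its range is refused whole. The fingers move at their own pace and stop on an object; "grip_force" is the grip in N (left out, the last holds). Time passes only in rows, so rows that do not move let the fingers close. It gives the time, the measured TCP pose, the force, the opening and the grip force at its end, in the units of the state.
- readout.sense(): the state, without advancing time (a new reading comes with each control period).
- cams.snapshot(name): name is "side" or "top"; returns a dict with "pixels" (400x640x3 uint8, red, green, blue), "intrinsics" (3x3 intrinsics, pixels), "dist" ([k1, k2, p1, p2, k3] as OpenCV has them; the pictures are not rectified), "eye" and "rotation" of the camera in the world. Camera axes: x right, y down, z forward; pixel columns grow to the right and rows downward; lengths in m; the calibration is good to about 2 mm. A picture is of the moment at which its call begins. There is no depth.
- sign_off(): hands the job in; it is judged then, once.
The state is a dict: "t": time; "q": joint angles; "qd": joint speeds; "tau": joint torques, N m; "tcp_pos": TCP position; "tool_rot": TCP orientation; "force": force on the tool from outside, world axes, zero at the start; "ft_torque": the same for the moment, N m; "finger_gap": opening from 0.0 (shut) to 1.0 (fully open); "gripper_force": force on a finger pad.
Only numpy, scipy, OpenCV 4.12 (cv2) and the standard library are available. Lean on these libraries where they do the work, as an engineer would, in place of code of your own. Each camera call takes 0.05 s, during which the arm holds its last target. There are 200 camera calls.

## Working session

There is one attempt and no reset: what is moved stays moved. The work goes in short steps, Python scripts to look and compute and a tool call to move; the robot and the scene stay as the last step left them, time stands still between calls to the robot, and variables do not carry over. Pictures are saved under pics/ and viewed, at most 10 in all, crops included, and the job is handed in when it is done.

Besides the shell and the picture viewer there is one more tool, called after "Request:" by a JSON object that holds its "fn" and its "kwargs", one argument or row to a line. send_rows: Moves the arm, as the interface text tells. Its arguments: {"type":"object","properties":{"commands":{"type":"string"},"grip_force":{"type":"number"}},"required":["commands"]}

```bash
mkdir -p pics; cat > h.py <<'E'
import numpy as np,cv2
from station import readout,cams,sign_off
def snap(n,f):
    s=cams.snapshot(n); cv2.imwrite(f'pics/{f}.png',s['pixels'][:,:,::-1]); np.save(f'pics/{f}.npy',s,allow_pickle=True); return s
def load(f): return np.load(f'pics/{f}.npy',allow_pickle=True).item()
def ray(s,u,v):
    p=cv2.undistortPoints(np.array([[[u,v]]],float),np.array(s['intrinsics'],float),np.array(s['dist'],float))[0,0]
    d=np.array(s['rotation'])@np.array([p[0],p[1],1]); return np.array(s['eye'],float),d/np.linalg.norm(d)
def onz(s,u,v,z):
    e,d=ray(s,u,v); return e+d*(z-e[2])/d[2]
def tri(s1,p1,s2,p2):
    a,d=ray(s1,*p1);b,f=ray(s2,*p2)
    t=np.linalg.lstsq(np.c_[d,-f],b-a,rcond=None)[0]
    P,Q=a+t[0]*d,b+t[1]*f; return (P+Q)/2,np.linalg.norm(P-Q)
def proj(s,P):
    R=np.array(s['rotation']);rv=cv2.Rodrigues(R.T)[0]
    return cv2.projectPoints(np.array([P],float),rv,-R.T@np.array(s['eye']),np.array(s['intrinsics'],float),np.array(s['dist'],float))[0][0,0]
E
python3 - <<'E'
from h import *
for n in('side','top'):
    s=snap(n,n+'0'); print(n,np.round(s['eye'],3),np.round(s['rotation'],3).tolist(),np.round(s['intrinsics'],1).tolist())
print(readout.sense())
E
```

```text
side [0.869 0.432 0.881] [0.411, 0.879, -0.22, -0.104] [[468.6, 0.0, 313.0], [0.0, 468.6, 195.2], [0.0, 0.0, 1.0]]
top [0.493 0.153 1.   ] [0.712, -0.702, 0.016, -0.025] [[446.4, 0.0, 322.7], [0.0, 446.4, 193.0], [0.0, 0.0, 1.0]]
{'t': 0.1, 'q': array([-1.29147052e+00,  5.28397597e-01,  1.43376272e+00, -6.06006706e-07,
        1.18141130e+00, -1.78510353e-01]), 'qd': array([ 0.0016899 , -0.00135566, -0.00301813, -0.00093759, -0.00094493,
        0.00155457]), 'tau': array([ 2.33994851e-04, -4.43304133e+01, -1.78586751e+01, -1.81058290e-04,
        3.90091198e-03,  8.86899045e-06]), 'tcp_pos': array([ 0.27610042, -0.56001114,  0.23842011]), 'tool_rot': array([ 9.73911976e-01,  2.26923963e-01, -5.01362709e-05, -9.88211048e-04]), 'force': array([0.41463842, 0.01174522, 0.36154114]), 'ft_torque': array([-0.01740639,  0.01455424,  0.10305127]), 'gripper_force': 0.0, 'finger_gap': 0.9944347784393491}
```

View pics/side0.png

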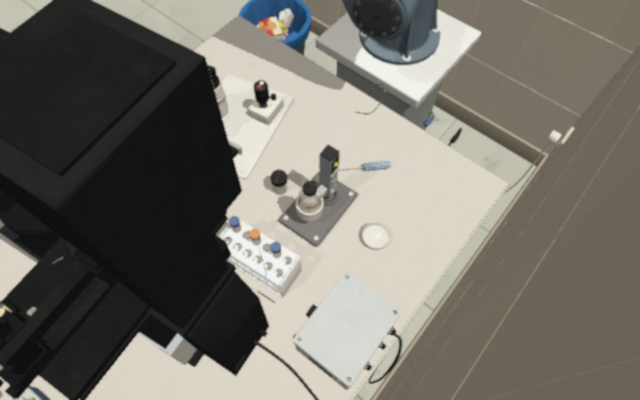

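View pics/top0.png

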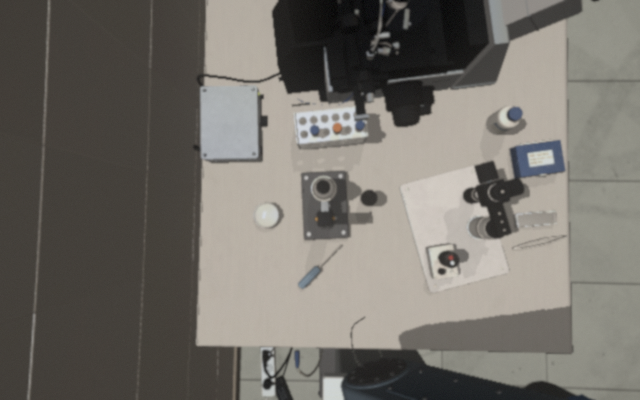

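The side view shows the sleeve and cap near (329,155) with a brass button at about (336,165), and the bottle at (310,197). The top view shows the foot spanning (302–350, 171–240), the sleeve cap near (325,217), the dish at (267,215), the case at (370,198) and the driver at (310,275).

```bash
python3 - <<'E'
from h import *
a=cv2.imread('pics/top0.png')[160:250,255:385]; b=cv2.imread('pics/side0.png')[135:250,255:400]
a=cv2.resize(a,None,fx=5,fy=5,interpolation=cv2.INTER_CUBIC); b=cv2.resize(b,None,fx=5,fy=5,interpolation=cv2.INTER_CUBIC)
cv2.imwrite('pics/ca.png',a);cv2.imwrite('pics/cb.png',b)
t=load('top0')
# foot: dark contour, min area rect excluding shadow by plane z=.015
g=cv2.cvtColor(t['pixels'],cv2.COLOR_RGB2GRAY)
print(g[185,296:380].tolist()); print(g[230,296:380].tolist())
E
```

```text
[179, 178, 176, 174, 161, 130, 103, 95, 96, 96, 97, 96, 97, 99, 118, 148, 157, 140, 126, 117, 93, 64, 52, 51, 53, 51, 49, 51, 49, 50, 49, 50, 56, 77, 100, 113, 110, 102, 100, 101, 88, 70, 62, 63, 64, 62, 62, 62, 64, 68, 82, 96, 104, 106, 104, 106, 105, 106, 107, 111, 124, 138, 152, 163, 171, 175, 176, 176, 177, 177, 176, 177, 177, 176, 178, 176, 177, 178, 177, 177, 177, 176, 177, 178]
[176, 177, 177, 176, 177, 174, 162, 135, 106, 98, 96, 99, 99, 97, 94, 91, 89, 90, 89, 90, 88, 90, 91, 91, 90, 89, 88, 89, 89, 89, 88, 86, 88, 88, 91, 92, 94, 95, 94, 96, 94, 95, 93, 94, 96, 108, 129, 141, 133, 112, 96, 84, 86, 100, 126, 156, 172, 176, 179, 177, 178, 176, 176, 178, 176, 176, 175, 175, 176, 177, 176, 177, 178, 178, 178, 179, 178, 178, 178, 177, 177, 177, 177, 176]
```

View pics/ca.png

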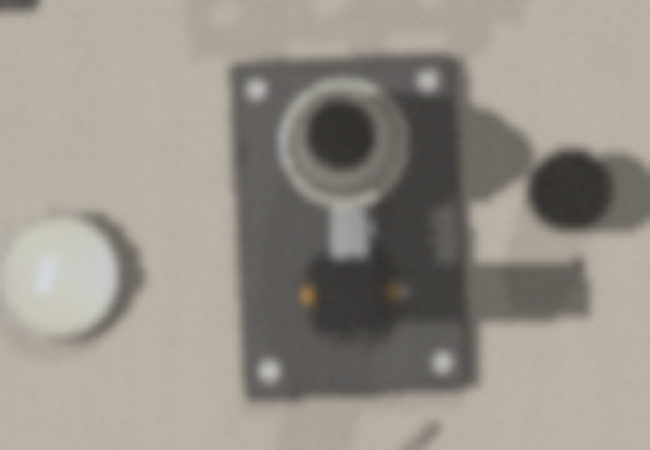

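View pics/cb.png

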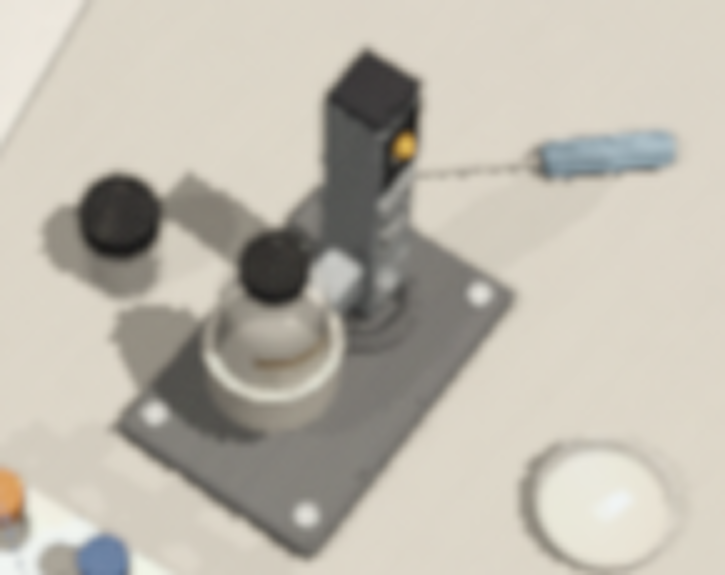

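The crops are sharp enough to measure from. In the top crop the buttons are at (308,295) and (395,291) and the foot screws are clear. In the side crop the cap-top corners are (368,50), (420,80), (375,127) and (328,98), with the +y button at (404,146).

```bash
python3 - <<'E'
from h import *
t=load('top0');s=load('side0')
T=lambda x,y:((x+.5)/5-.5+255,(y+.5)/5-.5+160)
S=lambda x,y:((x+.5)/5-.5+255,(y+.5)/5-.5+135)
np.set_printoptions(precision=4,suppress=True)
sc=np.array([onz(t,*T(*p),.016) for p in((256,89),(428,80),(269,371),(442,362))]);print(sc,sc.mean(0))
ssc=np.array([onz(s,*S(*p),.016) for p in((155,413),(307,515),(480,293))]);print('side screws',ssc)
ax=sc[0]+sc[1]-sc[2]-sc[3];print('yaw x axis deg',np.degrees(np.arctan2(ax[1],ax[0])))
bl=onz(t,*T(308,295),.152);br=onz(t,*T(395,291),.152);d=bl-br
print('buttons',bl,br,np.linalg.norm(d),(bl+br)/2,np.degrees(np.arctan2(-d[0],d[1])))
c=np.array([onz(s,*S(*p),.180) for p in((368,50),(420,80),(375,127),(328,98))]);print('cap side',c,c.mean(0))
print('button tri',tri(t,T(308,295),s,S(404,146)))
print('cup/bottle cap top', onz(t,*T(340,134),.142),onz(s,*S(275,262),.142))
print('case',onz(t,*T(570,190),.054),'dish',onz(t,*T(60,277),.015))
for P in ([.463,.16,.18],):print(proj(t,P))
E
```

```text
Traceback (most recent call last):
  File "h.py", line 10, in onz
    e,d=ray(s,u,v); return e+d*(z-e[2])/d[2]
        ~~~^^^^^^^
  File "h.py", line 8, in ray
    d=np.array(s['rotation'])@np.array([p[0],p[1],1]); return np.array(s['eye'],float),d/np.linalg.norm(d)
      ~~~~~~~~~~~~~~~~~~~~~~~^~~~~~~~~~~~~~~~~~~~~~~~
ValueError: matmul: Input operand 1 has a mismatch in its core dimension 0, with gufunc signature (n?,k),(k,m?)->(n?,m?) (size 3 is different from 4)
```

```bash
sed -i "s/np.array(s\['rotation'\])/Rot.from_quat(s['rotation']).as_matrix()/; 1a from scipy.spatial.transform import Rotation as Rot" h.py; cat > m.py <<'E'
from h import *
t=load('top0');s=load('side0')
T=lambda x,y:((x+.5)/5-.5+255,(y+.5)/5-.5+160)
S=lambda x,y:((x+.5)/5-.5+255,(y+.5)/5-.5+135)
np.set_printoptions(precision=4,suppress=True)
sc=np.array([onz(t,*T(*p),.016) for p in((256,89),(428,80),(269,371),(442,362))]);print(sc,sc.mean(0))
ssc=np.array([onz(s,*S(*p),.016) for p in((155,413),(307,515),(480,293))]);print('side screws',ssc)
ax=sc[0]+sc[1]-sc[2]-sc[3];print('yaw x axis deg',np.degrees(np.arctan2(ax[1],ax[0])))
bl=onz(t,*T(308,295),.152);br=onz(t,*T(395,291),.152);d=bl-br
print('buttons',bl,br,np.linalg.norm(d),(bl+br)/2,np.degrees(np.arctan2(-d[0],d[1])))
c=np.array([onz(s,*S(*p),.180) for p in((368,50),(420,80),(375,127),(328,98))]);print('cap side',c,c.mean(0))
print('button tri',tri(t,T(308,295),s,S(404,146)))
print('cup/bottle cap top', onz(t,*T(340,134),.142),onz(s,*S(275,262),.142))
print('case',onz(t,*T(570,190),.054),'dish',onz(t,*T(60,277),.015))
r=readout.sense();print(Rot.from_quat(r['tool_rot']).as_matrix())
E
python3 m.py
```

```text
[[0.5842 0.2042 0.016 ]
 [0.5892 0.1281 0.016 ]
 [0.46   0.1964 0.016 ]
 [0.465  0.1206 0.016 ]] [0.5246 0.1623 0.016 ]
side screws [[0.5885 0.1263 0.016 ]
 [0.5835 0.2027 0.016 ]
 [0.4593 0.1942 0.016 ]]
yaw x axis deg 3.530168007863761
buttons [0.4935 0.1761 0.152 ] [0.4954 0.1432 0.152 ] 0.03301854472019484 [0.4945 0.1596 0.152 ] 3.4302876185343356
cap side [[0.4841 0.1475 0.18  ]
 [0.4822 0.1699 0.18  ]
 [0.508  0.17   0.18  ]
 [0.5092 0.1495 0.18  ]] [0.4959 0.1592 0.18  ]
button tri (array([0.4942, 0.175 , 0.1555]), np.float64(0.002463090141711865))
cup/bottle cap top [0.5556 0.165  0.142 ] [0.5564 0.1642 0.142 ]
case [0.5394 0.0685 0.054 ] dish [0.4999 0.2893 0.015 ]
[[ 0.897   0.442  -0.0005]
 [ 0.442  -0.897   0.0019]
 [ 0.0004 -0.0019 -1.    ]]
```

Post axis is about (0.495, 0.1595) with 3.5° yaw. The bottle (62 mm along +x), the screws and the cap agree across both views. I'll turn the tool 22.7° and travel there at height.

Request:
{"fn": "send_rows", "kwargs": {
  "commands": "85 0 0 -0.3 1;85 0 0 -0.3 1;85 0 0 -0.3 1;85 0 0 -0.3 1;85 0 0 -0.3 1;85 0 0 0 0.675;85 0.365 -0.98 0 0;85 0.365 -0.98 0 0;85 0.365 -0.98 0 0;85 0.365 -0.98 0 0;85 0.365 -0.98 0 0;85 0.365 -0.98 0 0;85 0.365 -0.98 0 0;85 0.365 -0.98 0 0;85 0.365 -0.98 0 0;85 0.365 -0.98 0 0;85 0.365 -0.98 0 0;85 0.365 -0.98 0 0;85 0.365 -0.98 0 0;85 0.365 -0.98 0 0",
  "grip_force": 25
}}

```text
t: 1.77
tcp_pos: [0.3613, -0.2792, 0.269]
tool_rot: [1.0, 0.031, -0.0, -0.0]
force: [0.7, -0.3, 0.4]
finger_gap: 0.996
gripper_force: 0.0
```

Request:
{"fn": "send_rows", "kwargs": {
  "commands": "85 0.365 -0.98 0 0;85 0.365 -0.98 0 0;85 0.365 -0.98 0 0;85 0.365 -0.98 0 0;85 0.365 -0.98 0 0;85 0.365 -0.98 0 0;85 0.365 -0.98 0 0;85 0.365 -0.98 0 0;85 0.365 -0.98 0 0;85 0.365 -0.98 0 0;85 0.365 -0.98 0 0;85 0.365 -0.98 0 0;85 0.365 -0.98 0 0;85 0.365 -0.98 0 0;85 0.365 -0.98 0 0;85 0.365 -0.98 0 0;85 0.365 -0.98 0 0;85 0.365 -0.98 0 0;85 0.365 -0.98 0 0;85 0.365 -0.98 0 0"
}}

```text
t: 3.43
tcp_pos: [0.4828, 0.1209, 0.269]
tool_rot: [1.0, 0.031, -0.0, 0.0]
force: [-0.6, 0.4, -0.4]
finger_gap: 0.994
gripper_force: 0.0
```

Request:
{"fn": "send_rows", "kwargs": {
  "commands": "85 0.365 -0.98 0 0;85 0.365 -0.98 0 0;85 0 0 0 0;85 0 0 0 0;85 0 0 0 0"
}}

```text
t: 3.85
tcp_pos: [0.4945, 0.1594, 0.2689]
tool_rot: [1.0, 0.031, -0.001, 0.0]
force: [0.1, -0.4, 0.0]
finger_gap: 0.993
gripper_force: 0.0
```

```bash
cat > d.py <<'E'
from h import *
np.set_printoptions(precision=4,suppress=True)
r=readout.sense();M=Rot.from_quat(r['tool_rot']).as_matrix();p=r['tcp_pos']
print(r['t'],p,'yaw',np.degrees(np.arctan2(M[1,0],M[0,0])),'tz',M[:,2],'F',r['force'],'gap',r['finger_gap']*85.4,r['gripper_force'])
print('to go tool mm',1000*M.T@(np.array([.495,.1595,.140])-p))
E
python3 d.py
```

```text
3.85 [0.4945 0.1594 0.2689] yaw 3.5492693276893976 tz [-0.0014 -0.0007 -1.    ] F [ 0.1403 -0.4208  0.0023] gap 84.84125060923996 0.0
to go tool mm [  0.7191  -0.1807 128.892 ]
```

Request:
{"fn": "send_rows", "kwargs": {
  "commands": "85 0.035 0 0.5 0;85 0 0 0.5 0;85 0 0 0.5 0;85 0 0 0.5 0;85 0 0 0.5 0;85 0 0 0.5 0;85 0 0 0.5 0;85 0 0 0.5 0;85 0 0 0.5 0;85 0 0 0.5 0;85 0 0 0.5 0;85 0 0 0.5 0;85 0 0 0.43 0;85 0 0 0 0;85 0 0 0 0"
}}

```text
t: 5.1
tcp_pos: [0.4955, 0.1599, 0.1401]
tool_rot: [1.0, 0.031, -0.001, 0.0]
force: [-0.8, -0.4, 0.1]
finger_gap: 0.994
gripper_force: 0.0
```

```bash
python3 d.py; python3 - <<'E'
from h import *
s=snap('side','s1');t=snap('top','t1')
a=t['pixels'][160:250,255:385,::-1]; b=s['pixels'][120:235,255:400,::-1]
a=cv2.resize(a,(375,260),interpolation=cv2.INTER_CUBIC); b=cv2.resize(b,(425,337),interpolation=cv2.INTER_CUBIC)
c=np.zeros((337,800,3),np.uint8);c[:260,:375]=a;c[:,375:]=b;cv2.imwrite('pics/c1.png',c)
E
```

```text
5.1 [0.4955 0.1599 0.1401] yaw 3.5309546504634666 tz [-0.0012 -0.0001 -1.    ] F [-0.8123 -0.3667  0.111 ] gap 84.90245780116412 0.0
to go tool mm [-0.5499  0.3267  0.1078]
```

View pics/c1.png

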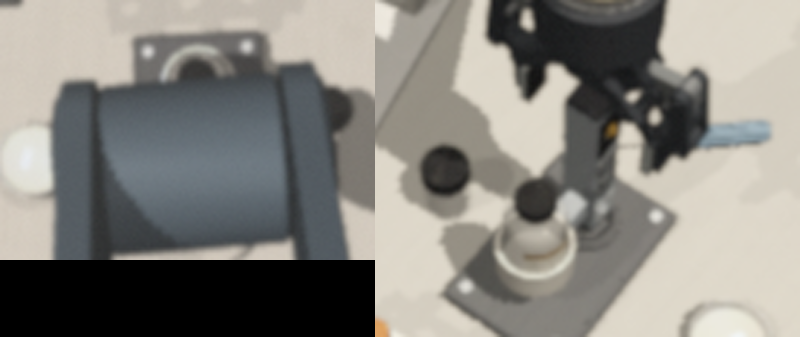

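The fingers straddle the sleeve: in the side crop the cap is at (592,105) and the button at (612,130), with clear space on both sides. I'll close in stages.

Request:
{"fn": "send_rows", "kwargs": {
  "commands": "60 0 0 0 0;50 0 0 0 0;44 0 0 0 0;44 0 0 0 0;42 0 0 0 0;42 0 0 0 0;41 0 0 0 0;41 0 0 0 0;40 0 0 0 0;40 0 0 0 0",
  "grip_force": 25
}}

```text
t: 6.03
tcp_pos: [0.4958, 0.1597, 0.1407]
tool_rot: [1.0, 0.031, 0.0, 0.0]
force: [-0.4, -2.1, -0.3]
finger_gap: 0.472
gripper_force: 0.5
```

Request:
{"fn": "send_rows", "kwargs": {
  "commands": "38 0 0 0 0;37 0 0 0 0;36 0 0 0 0;36 0 0 0 0;35 0 0 0 0;35 0 0 0 0"
}}

```text
t: 6.53
tcp_pos: [0.4959, 0.1601, 0.1408]
tool_rot: [1.0, 0.031, 0.0, -0.0]
force: [0.1, -0.7, 1.0]
finger_gap: 0.415
gripper_force: 1.8
```

Request:
{"fn": "send_rows", "kwargs": {
  "commands": "34 0 0 0 0;34 0 0 0 0;33 0 0 0 0;33 0 0 0 0;32 0 0 0 0;32 0 0 0 0"
}}

```text
t: 7.03
tcp_pos: [0.4959, 0.16, 0.1407]
tool_rot: [1.0, 0.031, 0.0, -0.0]
force: [-1.5, 1.2, 0.5]
finger_gap: 0.371
gripper_force: 2.1
```

At 40 mm opening the −y finger touched first, so the tool sits about 1 mm too far to +y. I'll shift by 1 mm and go on closing.

Request:
{"fn": "send_rows", "kwargs": {
  "commands": "32 0 0.05 0 0;31 0 0 0 0;31 0 0 0 0;30 0 0 0 0;30 0 0 0 0;29.5 0 0 0 0;29.5 0 0 0 0;29 0 0 0 0;29 0 0 0 0"
}}

```text
t: 7.78
tcp_pos: [0.4957, 0.1588, 0.1406]
tool_rot: [1.0, 0.031, -0.0, 0.0]
force: [-0.4, -0.4, -0.3]
finger_gap: 0.336
gripper_force: 0.2
```

```bash
python3 d.py
```

```text
7.7833 [0.4957 0.1588 0.1406] yaw 3.5359249823418586 tz [-0.0006 -0.0002 -1.    ] F [-0.4367 -0.4275 -0.2652] gap 28.68985586319249 0.23750177541842277
to go tool mm [-0.6097 -0.7789  0.5585]
```

Request:
{"fn": "send_rows", "kwargs": {
  "commands": "28 0 0 0 0;28 0 0 0 0;27 0 0 0 0;26 0 0 0 0;26 0 0 0 0;25 0 0 0 0;25 0 0 0 0",
  "grip_force": 25
}}

```text
t: 8.37
tcp_pos: [0.4957, 0.1587, 0.1405]
tool_rot: [1.0, 0.031, -0.0, 0.0]
force: [0.2, -2.6, -2.1]
finger_gap: 0.329
gripper_force: 26.1
```

```bash
python3 d.py
```

```text
8.3667 [0.4957 0.1587 0.1405] yaw 3.53804353014224 tz [-0.0006 -0.0004 -1.    ] F [ 0.2125 -2.6277 -2.1403] gap 28.097002083790677 26.11155920539204
to go tool mm [-0.6186 -0.8615  0.5105]
```

Both panels are gripped at 28 mm opening, so the buttons should be flush. Next is a slow lift.

Request:
{"fn": "send_rows", "kwargs": {
  "commands": "25 0 0 -0.02 0;25 0 0 -0.02 0;25 0 0 -0.02 0;25 0 0 -0.02 0;25 0 0 0 0",
  "grip_force": 35
}}

```text
t: 8.78
tcp_pos: [0.4957, 0.1587, 0.142]
tool_rot: [1.0, 0.031, -0.0, 0.0]
force: [0.6, -3.8, -8.3]
finger_gap: 0.325
gripper_force: 35.9
```

Request:
{"fn": "send_rows", "kwargs": {
  "commands": "25 0 0 -0.02 0;25 0 0 -0.02 0;25 0 0 -0.02 0;25 0 0 -0.02 0;25 0 0 0 0"
}}

```text
t: 9.2
tcp_pos: [0.4957, 0.1587, 0.144]
tool_rot: [1.0, 0.031, -0.0, 0.0]
force: [0.1, -4.6, -7.4]
finger_gap: 0.324
gripper_force: 35.8
```

Request:
{"fn": "send_rows", "kwargs": {
  "commands": "25 0 0 -0.02 0;25 0 0 -0.02 0;25 0 0 -0.02 0;25 0 0 -0.02 0;25 0 0 -0.02 0;25 0 0 0 0"
}}

```text
t: 9.7
tcp_pos: [0.4957, 0.1587, 0.1457]
tool_rot: [1.0, 0.031, -0.0, 0.0]
force: [0.4, -4.5, -9.2]
finger_gap: 0.326
gripper_force: 35.4
```

Request:
{"fn": "send_rows", "kwargs": {
  "commands": "25 0 0 -0.02 0;25 0 0 -0.02 0;25 0 0 -0.02 0;25 0 0 -0.02 0;25 0 0 -0.02 0;25 0 0 0 0"
}}

```text
t: 10.2
tcp_pos: [0.4957, 0.1587, 0.1468]
tool_rot: [1.0, 0.031, -0.001, 0.0]
force: [1.6, -4.5, -15.7]
finger_gap: 0.33
gripper_force: 36.0
```

Request:
{"fn": "send_rows", "kwargs": {
  "commands": "25 0 0 -0.04 0;25 0 0 -0.04 0;25 0 0 -0.04 0;25 0 0 -0.04 0;25 0 0 -0.04 0;25 0 0 0 0"
}}

```text
t: 10.7
tcp_pos: [0.4956, 0.1587, 0.1519]
tool_rot: [1.0, 0.031, -0.0, 0.0]
force: [-0.4, -5.5, -6.3]
finger_gap: 0.329
gripper_force: 37.6
```

```bash
cat > look.py <<'E'
from h import *
import sys
f=sys.argv[1];s=snap('side',f);b=s['pixels'][110:235,255:400,::-1]
cv2.imwrite(f'pics/c{f}.png',cv2.resize(b,None,fx=4,fy=4,interpolation=cv2.INTER_CUBIC))
E
python3 d.py;python3 look.py s2
```

```text
10.7 [0.4956 0.1587 0.1519] yaw 3.5379205264452023 tz [-0.0008 -0.0004 -1.    ] F [-0.3733 -5.4854 -6.2507] gap 28.08006507172629 37.59707534685731
to go tool mm [-0.5639 -0.8391 11.9492]
```

View pics/cs2.png

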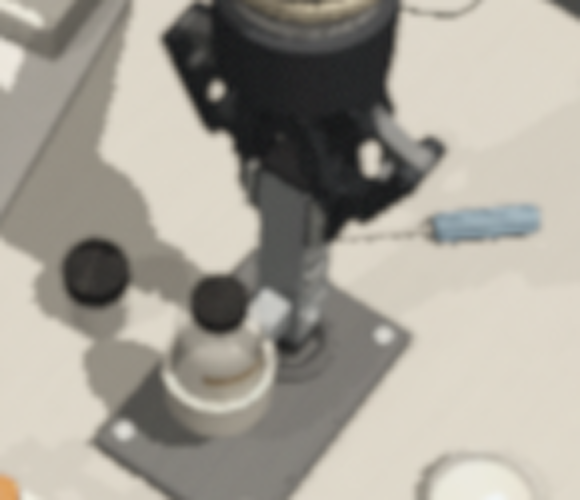

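The fingers hold the sleeve top. The bottle cap is at (219,303) and the cup rim at (219,375) in the crop. I'll measure whether the cup actually rose, since the force pattern could also mean the pads slipped.

```bash
cat > rise.py <<'E'
from h import *
import sys
a=load('side0');b=load(sys.argv[1])
g=lambda s:cv2.cvtColor(s['pixels'],cv2.COLOR_RGB2GRAY)
A=g(a);B=g(b)
# templates: bottle black cap ; cup front
for n,(x0,x1,y0,y1),z,xy in(('cap',(299,321,178,200),.142,(.556,.1645)),('cup',(294,326,200,224),.07,(.556,.1645))):
    t=cv2.resize(A[y0:y1,x0:x1],None,fx=8,fy=8,interpolation=cv2.INTER_CUBIC)
    r=cv2.resize(B[y0-42:y1+6,x0-10:x1+10],None,fx=8,fy=8,interpolation=cv2.INTER_CUBIC)
    m=cv2.matchTemplate(r,t,cv2.TM_CCOEFF_NORMED);_,v,_,l=cv2.minMaxLoc(m)
    d=np.array([l[0]/8-10,l[1]/8-42])
    P=lambda h:proj(a,[*xy,z+h])
    print(n,round(v,3),'shift px',d,'px per 10mm',P(.01)-P(0),'rise mm',10*d[1]/(P(.01)-P(0))[1])
E
python3 rise.py s1; python3 rise.py s2
```

```text
cap 0.998 shift px [0. 0.] px per 10mm [-0.0262297  -2.72432992] rise mm -0.0
cup 1.0 shift px [0. 0.] px per 10mm [-0.02267002 -2.35554828] rise mm -0.0
cap 0.967 shift px [-0.125 -2.125] px per 10mm [-0.0262297  -2.72432992] rise mm 7.800083179034072
cup 0.984 shift px [ 0.    -2.125] px per 10mm [-0.02267002 -2.35554828] rise mm 9.021254296787468
```

The sleeve rose about 8.5–9 mm for 11.4 mm of tool travel, so it is running under the wall. I'll lift on to just short of the search zone.

Request:
{"fn": "send_rows", "kwargs": {
  "commands": "25 0 0 -0.1 0;25 0 0 -0.1 0;25 0 0 -0.1 0;25 0 0 -0.1 0;25 0 0 -0.1 0;25 0 0 -0.1 0;25 0 0 -0.1 0;25 0 0 0 0;25 0 0 0 0"
}}

```text
t: 11.5
tcp_pos: [0.4956, 0.1587, 0.1665]
tool_rot: [1.0, 0.031, -0.0, 0.0]
force: [-0.9, -5.8, -6.2]
finger_gap: 0.331
gripper_force: 37.6
```

Request:
{"fn": "send_rows", "kwargs": {
  "commands": "25 0 0 -0.1 0;25 0 0 -0.1 0;25 0 0 -0.1 0;25 0 0 -0.1 0;25 0 0 -0.1 0;25 0 0 -0.1 0;25 0 0 0 0;25 0 0 0 0;25 0 0 0 0"
}}

```text
t: 12.25
tcp_pos: [0.4957, 0.1587, 0.1785]
tool_rot: [1.0, 0.031, -0.0, 0.0]
force: [0.3, -4.6, -5.1]
finger_gap: 0.33
gripper_force: 37.5
```

```bash
python3 d.py;python3 look.py s3; python3 rise.py s3
```

```text
12.25 [0.4957 0.1587 0.1785] yaw 3.5393560907695574 tz [ 0.     -0.0004 -1.    ] F [ 0.342  -4.5776 -5.085 ] gap 28.176856202486537 37.47647722251713
to go tool mm [-0.6053 -0.8792 38.4661]
cap 0.848 shift px [-0.125 -9.125] px per 10mm [-0.0262297  -2.72432992] rise mm 33.4944748276169
cup 0.903 shift px [-0.125 -8.5  ] px per 10mm [-0.02267002 -2.35554828] rise mm 36.08501718714987
```

Request:
{"fn": "send_rows", "kwargs": {
  "commands": "25 0 0.025 -0.05 0;25 0 0 -0.05 0;25 0 0 -0.05 0;25 0 0 0 0;25 0 0 0 0"
}}

```text
t: 12.72
tcp_pos: [0.4956, 0.1587, 0.1812]
tool_rot: [1.0, 0.031, -0.0, -0.0]
force: [-1.0, -2.1, -5.0]
finger_gap: 0.323
gripper_force: 37.4
```

Request:
{"fn": "send_rows", "kwargs": {
  "commands": "25 0 0 -0.02 0;25 0 0 -0.02 0;25 0 0 -0.02 0;25 0 0 0 0;25 0 0 0 0"
}}

```text
t: 13.13
tcp_pos: [0.4957, 0.1586, 0.182]
tool_rot: [1.0, 0.031, -0.0, -0.0]
force: [-0.8, 0.4, -6.3]
finger_gap: 0.326
gripper_force: 37.2
```

Request:
{"fn": "send_rows", "kwargs": {
  "commands": "25 0 0 -0.02 0;25 0 0 -0.02 0;25 0 0 -0.02 0;25 0 0 0 0;25 0 0 0 0"
}}

```text
t: 13.55
tcp_pos: [0.4957, 0.1586, 0.1833]
tool_rot: [1.0, 0.031, -0.0, -0.0]
force: [-1.1, 1.0, -8.1]
finger_gap: 0.324
gripper_force: 37.2
```

Request:
{"fn": "send_rows", "kwargs": {
  "commands": "25 0 0 -0.02 0;25 0 0 -0.02 0;25 0 0 -0.02 0;25 0 0 0 0;25 0 0 0 0"
}}

```text
t: 13.97
tcp_pos: [0.4957, 0.1586, 0.1846]
tool_rot: [1.0, 0.031, -0.0, -0.0]
force: [-2.1, 3.2, -7.2]
finger_gap: 0.325
gripper_force: 37.2
```

Request:
{"fn": "send_rows", "kwargs": {
  "commands": "25 0 0 -0.02 0;25 0 0 -0.02 0;25 0 0 -0.01 0;25 0 0 0 0;25 0 0 0 0"
}}

```text
t: 14.38
tcp_pos: [0.4956, 0.1586, 0.1855]
tool_rot: [1.0, 0.031, -0.0, -0.0]
force: [-2.1, 4.3, -7.9]
finger_gap: 0.325
gripper_force: 37.2
```

Request:
{"fn": "send_rows", "kwargs": {
  "commands": "25 0 0 -0.02 0;25 0 0 -0.02 0;25 0 0 -0.01 0;25 0 0 0 0;25 0 0 0 0"
}}

```text
t: 14.8
tcp_pos: [0.4957, 0.1586, 0.1865]
tool_rot: [1.0, 0.031, -0.0, -0.0]
force: [-2.9, 4.9, -7.2]
finger_gap: 0.331
gripper_force: 37.2
```

Request:
{"fn": "send_rows", "kwargs": {
  "commands": "25 -0.01 -0.015 -0.02 0;25 0 0 -0.02 0;25 0 0 -0.01 0;25 0 0 0 0;25 0 0 0 0"
}}

```text
t: 15.22
tcp_pos: [0.4957, 0.1586, 0.1883]
tool_rot: [1.0, 0.031, 0.0, 0.0]
force: [-4.6, 2.5, -0.1]
finger_gap: 0.326
gripper_force: 38.1
```

Request:
{"fn": "send_rows", "kwargs": {
  "commands": "25 0 0 -0.02 0;25 0 0 -0.02 0;25 0 0 -0.01 0;25 0 0 0 0;25 0 0 0 0"
}}

```text
t: 15.63
tcp_pos: [0.4957, 0.1586, 0.1886]
tool_rot: [1.0, 0.031, -0.0, 0.0]
force: [-3.2, 3.3, -1.1]
finger_gap: 0.328
gripper_force: 37.9
```

The z force fell away with a small upward jump at TCP z = 0.188, which looks like a click. I'll check by image.

```bash
python3 d.py;python3 look.py s4; python3 rise.py s4
```

```text
15.6333 [0.4957 0.1586 0.1886] yaw 3.5321376349700677 tz [-0.0001 -0.0001 -1.    ] F [-3.1559  3.2844 -1.137 ] gap 28.01335709036516 37.878609001636505
to go tool mm [-0.6103 -0.9203 48.5788]
cap 0.823 shift px [  0.    -12.125] px per 10mm [-0.0262297  -2.72432992] rise mm 44.50635696272382
cup 0.887 shift px [ -0.25 -11.  ] px per 10mm [-0.02267002 -2.35554828] rise mm 46.6982575363116
```

View pics/cs4.png

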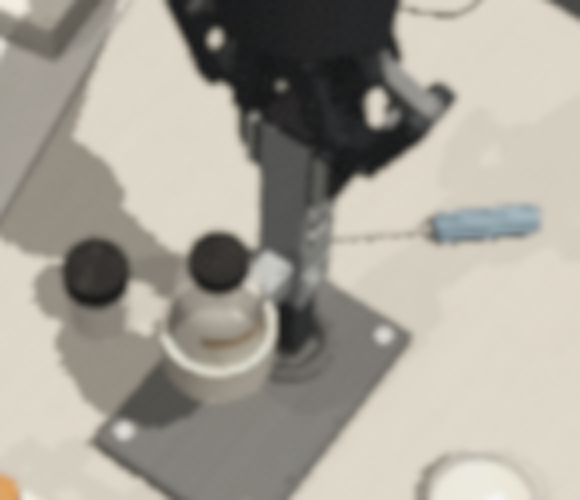

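Rise is about 45–46 mm. The button would appear at about (324,216) in this crop, where I see only grey. I'll check the colours there.

```bash
cat > brass.py <<'E'
from h import *
import sys
for f in sys.argv[1:]:
    p=load(f)['pixels'][150:185,322:346].astype(int);d=p[:,:,0]-p[:,:,2]
    i=np.unravel_index(d.argmax(),d.shape);print(f,'max R-B',d.max(),'at',(i[1]+322,i[0]+150),'n>40',(d>40).sum(),p[i])
E
python3 brass.py side0 s1 s3 s4
```

```text
side0 max R-B 130 at (np.int64(336), np.int64(164)) n>40 25 [216 178  86]
s1 max R-B 83 at (np.int64(336), np.int64(164)) n>40 16 [128  98  45]
s3 max R-B 21 at (np.int64(345), np.int64(159)) n>40 0 [219 212 198]
s4 max R-B 21 at (np.int64(345), np.int64(159)) n>40 0 [222 215 201]
```

The button isn't out yet, but the hole edge has probably reached the bevel. I'll keep going in small steps.

Request:
{"fn": "send_rows", "kwargs": {
  "commands": "25 0 0 -0.02 0;25 0 0 -0.02 0;25 0 0 0 0;25 0 0 0 0"
}}

```text
t: 16.02
tcp_pos: [0.4957, 0.1586, 0.1892]
tool_rot: [1.0, 0.031, -0.0, 0.0]
force: [-2.5, 3.1, -2.9]
finger_gap: 0.327
gripper_force: 37.8
```

```bash
python3 d.py;python3 look.py s5; python3 rise.py s5; python3 brass.py s5
```

```text
16.0167 [0.4957 0.1586 0.1892] yaw 3.5307608459121727 tz [-0.0001 -0.0001 -1.    ] F [-2.4595  3.0637 -2.8825] gap 27.890699865686315 37.78084795922041
to go tool mm [-0.617  -0.9363 49.2238]
cap 0.821 shift px [  0.   -12.25] px per 10mm [-0.0262297  -2.72432992] rise mm 44.96518538501994
cup 0.883 shift px [ -0.25 -11.25] px per 10mm [-0.02267002 -2.35554828] rise mm 47.75958157122778
s5 max R-B 21 at (np.int64(344), np.int64(159)) n>40 0 [222 215 201]
```

Request:
{"fn": "send_rows", "kwargs": {
  "commands": "25 0 0 -0.02 0;25 0 0 -0.02 0;25 0 0 0 0;25 0 0 0 0"
}}

```text
t: 16.4
tcp_pos: [0.4957, 0.1586, 0.1902]
tool_rot: [1.0, 0.031, 0.0, 0.0]
force: [-3.5, 1.2, -3.4]
finger_gap: 0.325
gripper_force: 37.8
```

```bash
python3 d.py;python3 look.py s6; python3 rise.py s6; python3 brass.py s6
```

```text
16.4 [0.4957 0.1586 0.1902] yaw 3.5310486101919953 tz [ 0.     -0.0001 -1.    ] F [-3.5262  1.1774 -3.4138] gap 27.756152879502622 37.75103123858571
to go tool mm [-0.6349 -0.9202 50.1667]
cap 0.821 shift px [ -0.125 -12.5  ] px per 10mm [-0.0262297  -2.72432992] rise mm 45.88284222961219
cup 0.876 shift px [ -0.25 -11.5 ] px per 10mm [-0.02267002 -2.35554828] rise mm 48.820905606143945
s6 max R-B 21 at (np.int64(345), np.int64(158)) n>40 0 [222 215 201]
```

Request:
{"fn": "send_rows", "kwargs": {
  "commands": "25 0 0 -0.02 0;25 0 0 -0.02 0;25 0 0 0 0;25 0 0 0 0"
}}

```text
t: 16.78
tcp_pos: [0.4957, 0.1586, 0.191]
tool_rot: [1.0, 0.031, -0.0, 0.0]
force: [-3.1, 2.6, -3.0]
finger_gap: 0.33
gripper_force: 37.7
```

```bash
python3 look.py s7; python3 rise.py s7; python3 brass.py s7
```

```text
cap 0.817 shift px [  0.   -12.75] px per 10mm [-0.0262297  -2.72432992] rise mm 46.80049907420443
cup 0.879 shift px [ -0.375 -11.75 ] px per 10mm [-0.02267002 -2.35554828] rise mm 49.88222964106012
s7 max R-B 47 at (np.int64(335), np.int64(164)) n>40 1 [166 148 119]
```

View pics/cs7.png

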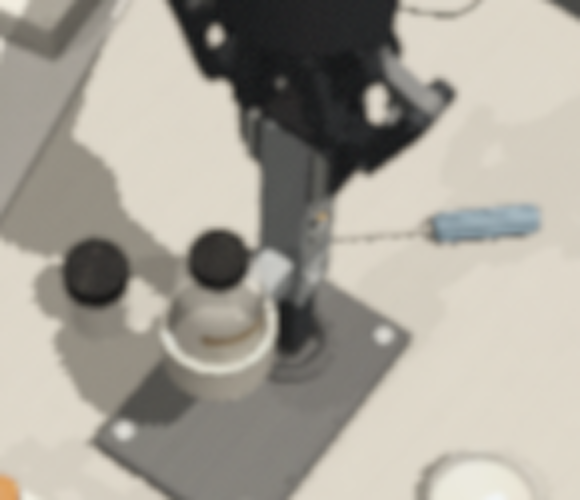

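```bash
python3 -c "
from h import *
for f in('side0','s5','s6','s7'):
    p=load(f)['pixels'].astype(int);print(f);print((p[158:172,330:342,0]-p[158:172,330:342,2]))"
```

```text
side0
[[  3   2   1   0   2   3   2   4  14  20  20  20]
 [  1   1   2   2   2   3   1   6  14  20  20  20]
 [  1   2   2   3   3   8  13  12  15  19  20  20]
 [  2   2   2   4  18  45  60  42  19  20  20  20]
 [  2   3   3  11  56  97 108  83  28  20  21  21]
 [  1   2   3  34  90 121 129 104  38  20  21  21]
 [  2   2   7  49 101 125 130 106  40  21  20  21]
 [  2   2   9  46  90 115 120  89  35  21  20  21]
 [  1   1   6  26  54  77  76  44  23  21  21  20]
 [  2   1   3   9  17  24  16  15  18  20  20  21]
 [  2   0   3   3   5   5   7  12  17  20  20  20]
 [  1   2   2   2   4   6   7  10  17  20  20  21]
 [  2   1   1   4   5   7   8  11  17  19  20  20]
 [  1   2   2   4   6   7   9  14  18  20  20  20]]
s5
[[ 0  1  3  4  5  5  3  2  5 13 18 19]
 [ 3  2  2  5  6  6  5  3 10 17 20 20]
 [ 1  2  3  4  5  6  5  6 13 18 19 20]
 [ 2  2  4  5  6  6  5  8 14 19 20 21]
 [ 2  2  4  6  6  5  6  8 14 18 21 20]
 [ 2  3  5  5  6  5  5 10 16 19 20 21]
 [ 2  3  4  6  5  5  6 10 17 20 21 21]
 [ 2  3  4  5  6  6  6 10 17 20 20 21]
 [ 1  3  4  4  6  7  6 11 18 19 20 21]
 [ 2  3  4  6  6  7  6 11
[... 570 characters left out ...]
3  5  7  7  6  6 12 18 20 20 21]
 [ 2  4  5  6  7  6  5 10 17 21 20 20]
 [ 2  3  5  6  7  5  5 11 17 19 21 20]
 [ 1  4  6  6  5  4  6 14 18 20 21 21]]
s7
[[ 1  2  4  4  5  5  4  3  9 16 20 20]
 [ 2  1  4  5  5  5  4  7 13 19 19 20]
 [ 2  1  3  5  6  5  6  7 15 18 20 19]
 [ 2  2  3  5  6  7  6  9 15 18 20 20]
 [ 2  3  5  8 10 14 14 10 15 19 20 21]
 [ 2  3  4 10 24 38 30 15 16 19 20 20]
 [ 3  3  4 12 34 47 34 17 17 20 21 21]
 [ 1  3  4  8 18 21 16 12 17 19 20 20]
 [ 2  3  4  5  8  9  8 12 17 19 21 21]
 [ 2  3  5  6  8  7  8 13 18 20 20 21]
 [ 2  4  6  6  6  7  6 11 18 20 20 20]
 [ 2  3  5  6  7  6  5  9 17 20 20 19]
 [ 1  3  5  6  6  5  4 11 17 20 20 20]
 [ 1  4  5  5  5  3  5 14 19 21 20 20]]
```

The button is emerging: there is a brass glint at crop (320,217), growing step by step. I'll continue in fine steps and watch the force and the brass area.

Request:
{"fn": "send_rows", "kwargs": {
  "commands": "25 0 0 -0.02 0;25 0 0 -0.02 0;25 0 0 0 0;25 0 0 0 0"
}}

```text
t: 17.17
tcp_pos: [0.4957, 0.1586, 0.1918]
tool_rot: [1.0, 0.031, 0.0, 0.0]
force: [-3.5, 0.7, -3.1]
finger_gap: 0.33
gripper_force: 37.7
```

```bash
python3 look.py s8; python3 rise.py s8; python3 brass.py s8
```

```text
cap 0.818 shift px [  0. -13.] px per 10mm [-0.0262297  -2.72432992] rise mm 47.718155918796676
cup 0.878 shift px [ -0.375 -11.875] px per 10mm [-0.02267002 -2.35554828] rise mm 50.412891658518205
s8 max R-B 125 at (np.int64(336), np.int64(164)) n>40 17 [219 182  94]
```

Request:
{"fn": "send_rows", "kwargs": {
  "commands": "25 0 0 -0.015 0;25 0 0 -0.015 0;25 0 0 0 0;25 0 0 0 0"
}}

```text
t: 17.55
tcp_pos: [0.4957, 0.1586, 0.1921]
tool_rot: [1.0, 0.031, -0.0, 0.0]
force: [-3.2, 2.2, -7.7]
finger_gap: 0.327
gripper_force: 37.5
```

```bash
python3 d.py; python3 look.py s9; python3 rise.py s9; python3 brass.py s9;  python3 -c "
from h import *
for f in('s8','s9'):
    p=load(f)['pixels'].astype(int);print(f);print((p[158:172,330:342,0]-p[158:172,330:342,2]))"
```

```text
17.55 [0.4957 0.1586 0.1921] yaw 3.5321826555134113 tz [-0.0002 -0.     -1.    ] F [-3.1883  2.21   -7.7205] gap 27.893095102468543 37.47262571007013
to go tool mm [-0.6122 -0.8937 52.0768]
cap 0.817 shift px [  0.    -13.125] px per 10mm [-0.0262297  -2.72432992] rise mm 48.1769843410928
cup 0.875 shift px [ -0.375 -12.   ] px per 10mm [-0.02267002 -2.35554828] rise mm 50.9435536759763
s9 max R-B 126 at (np.int64(336), np.int64(164)) n>40 17 [219 182  93]
s8
[[  1   2   4   4   5   5   5   4  10  17  20  20]
 [  2   2   2   5   6   5   6   6  13  18  20  20]
 [  1   2   3   5   6   7  10  11  14  18  20  20]
 [  2   2   4   6  12  24  32  24  17  18  19  21]
 [  1   2   6  10  30  63  79  54  23  19  20  20]
 [  2   2   6  19  56  99 117  84  31  20  20  20]
 [  3   3   7  27  75 115 125  92  35  21  21  20]
 [  2   4   8  31  74 105 108  75  33  21  20  20]
 [  2   3   7  17  39  56  55  37  24  20  20  20]
 [  2   3   6   8  12  16  14  16  19  20  20  21]
 [  2   4   7   7   7   6   7  11  18  20  20  21]
 [  2   4   6   6   6   6   5  10  17  20  20  21]
 [  1   3   5   6   6   4   5  10  18  19  20  20]
 [  1   3   5   6   4   3   6  14  19  20  21  20]]
s9
[[  1   1   2   4   6   7   5   5   9  17  19  20]
 [  1   2   2   4   5   6   5   7  13  19  20  20]
 [  2   1   2   4   6   8   9   9  12  17  20  20]
 [  2   2   5   6  12  24  31  23  14  16  19  21]
 [  2   3   5  10  30  62  78  53  22  18  20  21]
 [  2   3   6  19  57  99 117  84  31  20  20  20]
 [  2   3   7  27  74 114 126  92  35  21  21  20]
 [  1   3   7  31  74 105 109  75  33  21  20  20]
 [  1   4   7  17  39  57  56  38  23  21  20  20]
 [  1   4   7   9  12  14  14  15  19  20  21  21]
 [  2   5   6   7   6   7   7  11  18  20  20  21]
 [  2   3   5   6   6   5   5  10  17  20  20  20]
 [  1   4   5   6   6   5   4  11  17  20  21  19]
 [  2   3   6   6   5   3   6  13  18  20  21  20]]
```

The brass area is steady and the force rises with further lift, so the buttons are out and the sleeve has met its stop. I'll lower it gently onto the buttons.

Request:
{"fn": "send_rows", "kwargs": {
  "commands": "25 0 0 0.02 0;25 0 0 0.02 0;25 0 0 0.01 0;25 0 0 0 0;25 0 0 0 0"
}}

```text
t: 18.02
tcp_pos: [0.4957, 0.1586, 0.1917]
tool_rot: [1.0, 0.031, 0.0, 0.0]
force: [-4.8, 0.9, -0.5]
finger_gap: 0.325
gripper_force: 37.9
```

Request:
{"fn": "send_rows", "kwargs": {
  "commands": "25 0 0 0.02 0;25 0 0 0.01 0;25 0 0 0 0;25 0 0 0 0"
}}

```text
t: 18.35
tcp_pos: [0.4957, 0.1586, 0.1916]
tool_rot: [1.0, 0.031, 0.0, 0.0]
force: [-6.0, 1.3, 3.3]
finger_gap: 0.326
gripper_force: 38.5
```

Request:
{"fn": "send_rows", "kwargs": {
  "commands": "25 0 0 0.02 0;25 0 0 0.01 0;25 0 0 0 0;25 0 0 0 0"
}}

```text
t: 18.68
tcp_pos: [0.4957, 0.1587, 0.1915]
tool_rot: [1.0, 0.031, 0.0, 0.0]
force: [-7.4, 0.4, 7.1]
finger_gap: 0.328
gripper_force: 38.9
```

The push down is supported (+7 N), so the lock holds. I'll back off to neutral and release.

Request:
{"fn": "send_rows", "kwargs": {
  "commands": "25 -0.02 0 -0.02 0;25 0 0 -0.01 0;25 0 0 0 0;25 0 0 0 0",
  "grip_force": 25
}}

```text
t: 19.02
tcp_pos: [0.4957, 0.1586, 0.1915]
tool_rot: [1.0, 0.031, 0.001, 0.0]
force: [-5.4, 0.2, 7.1]
finger_gap: 0.329
gripper_force: 38.7
```

Request:
{"fn": "send_rows", "kwargs": {
  "commands": "29 0 0 0 0;31 0 0 0 0;34 0 0 0 0;38 0 0 0 0;44 0 0 0 0;50 0 0 0 0;56 0 0 0 0;60 0 0 0 0;60 0 0 0 0"
}}

```text
t: 19.77
tcp_pos: [0.4953, 0.1586, 0.1907]
tool_rot: [1.0, 0.031, 0.0, 0.0]
force: [0.4, -0.0, -0.2]
finger_gap: 0.709
gripper_force: 0.0
```

```bash
python3 d.py; python3 look.py s10; python3 rise.py s10; python3 brass.py s10
```

```text
19.7667 [0.4953 0.1586 0.1907] yaw 3.5314183386441904 tz [ 0.0001 -0.     -1.    ] F [ 0.3806 -0.0082 -0.227 ] gap 60.51134652873122 0.0
to go tool mm [-0.2932 -0.8855 50.7098]
cap 0.819 shift px [  0. -13.] px per 10mm [-0.0262297  -2.72432992] rise mm 47.718155918796676
cup 0.879 shift px [ -0.375 -11.875] px per 10mm [-0.02267002 -2.35554828] rise mm 50.412891658518205
s10 max R-B 76 at (np.int64(336), np.int64(164)) n>40 11 [133 105  57]
```

Released: the sleeve stayed put at about 48 mm. Next I'll rise, shut the fingers and press on the cap.

Request:
{"fn": "send_rows", "kwargs": {
  "commands": "60 0 0 -0.3 0;60 0 0 -0.7 0;60 0 0 -1 0;60 0 0 -1 0;60 0 0 -0.7 0;60 0 0 -0.3 0;0 0 0 0 0;0 0 0 0 0;0 0 0 0 0;0 0 0 0 0;0 0 0 0 0;0 0 0 0 0;0 0 0 0 0;0 0 0 0 0;0 0 0 0 0;0 0 0 0 0"
}}

```text
t: 21.15
tcp_pos: [0.4953, 0.1586, 0.2707]
tool_rot: [1.0, 0.031, -0.0, 0.0]
force: [-0.1, 0.1, 0.4]
finger_gap: -0.004
gripper_force: 0.0
```

```bash
python3 d.py; python3 look.py s11; python3 rise.py s11; python3 brass.py s11; python3 -c "
from h import *
print(proj(load('s11'),[.495,.159,.228]),proj(load('s11'),readout.sense()['tcp_pos']))"
```

```text
21.15 [0.4953 0.1586 0.2707] yaw 3.5323437369087767 tz [-0.0001 -0.     -1.    ] F [-0.0773  0.0664  0.3865] gap -0.30471266014279363 0.0
to go tool mm [ -0.2384  -0.8854 130.6666]
cap 0.82 shift px [  0. -13.] px per 10mm [-0.0262297  -2.72432992] rise mm 47.718155918796676
cup 0.879 shift px [ -0.375 -11.875] px per 10mm [-0.02267002 -2.35554828] rise mm 50.412891658518205
s11 max R-B 126 at (np.int64(336), np.int64(164)) n>40 18 [219 182  93]
[330.28867851 136.28396885] [330.9029199  120.87630498]
```

View pics/cs11.png

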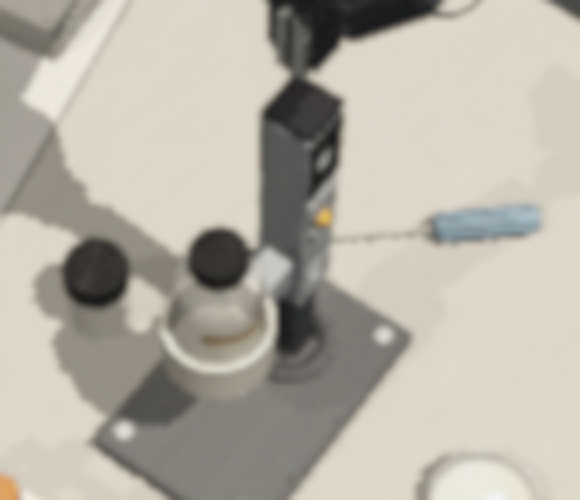

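The sleeve is one hole higher, with the brass button at crop (323,216) in the middle hole and the shut fingertips above the cap at (302,105). Now I descend to feel for the cap.

Request:
{"fn": "send_rows", "kwargs": {
  "commands": "0 0 0 0.4 0;0 0 0 0.4 0;0 0 0 0.3 0;0 0 0 0.2 0;0 0 0 0.05 0;0 0 0 0.05 0;0 0 0 0 0;0 0 0 0 0"
}}

```text
t: 21.87
tcp_pos: [0.4955, 0.1587, 0.2429]
tool_rot: [1.0, 0.031, 0.0, -0.0]
force: [0.0, -0.3, -0.1]
finger_gap: 0.0
gripper_force: 0.0
```

Request:
{"fn": "send_rows", "kwargs": {
  "commands": "0 0 0 0.04 0;0 0 0 0.04 0;0 0 0 0.03 0;0 0 0 0.03 0;0 0 0 0 0;0 0 0 0 0"
}}

```text
t: 22.37
tcp_pos: [0.4953, 0.1586, 0.2399]
tool_rot: [1.0, 0.031, -0.0, 0.0]
force: [-0.2, -0.4, 0.6]
finger_gap: -0.002
gripper_force: 0.0
```

Request:
{"fn": "send_rows", "kwargs": {
  "commands": "0 0 0 0.02 0;0 0 0 0.02 0;0 0 0 0.02 0;0 0 0 0 0;0 0 0 0 0"
}}

```text
t: 22.78
tcp_pos: [0.4952, 0.1587, 0.2387]
tool_rot: [1.0, 0.031, -0.0, -0.0]
force: [0.4, -0.5, -0.5]
finger_gap: -0.003
gripper_force: 0.0
```

Request:
{"fn": "send_rows", "kwargs": {
  "commands": "0 0 0 0.02 0;0 0 0 0.02 0;0 0 0 0 0;0 0 0 0 0"
}}

```text
t: 23.12
tcp_pos: [0.4953, 0.1586, 0.2379]
tool_rot: [1.0, 0.031, -0.0, 0.0]
force: [-0.2, -0.4, 0.8]
finger_gap: -0.001
gripper_force: 0.0
```

Request:
{"fn": "send_rows", "kwargs": {
  "commands": "0 0 0 0.02 0;0 0 0 0.02 0;0 0 0 0 0;0 0 0 0 0"
}}

```text
t: 23.45
tcp_pos: [0.4953, 0.1586, 0.2374]
tool_rot: [1.0, 0.031, 0.0, -0.0]
force: [-1.2, -0.8, 3.0]
finger_gap: -0.0
gripper_force: 1.6
```

Contact. I'll press a little further.

Request:
{"fn": "send_rows", "kwargs": {
  "commands": "0 0 0 0.015 0;0 0 0 0.015 0;0 0 0 0 0;0 0 0 0 0;0 0 0 0 0"
}}

```text
t: 23.87
tcp_pos: [0.4954, 0.1586, 0.2373]
tool_rot: [1.0, 0.031, 0.0, 0.0]
force: [-1.7, -0.0, 6.4]
finger_gap: 0.0
gripper_force: 3.3
```

Request:
{"fn": "send_rows", "kwargs": {
  "commands": "0 0 0 0.015 0;0 0 0 0.015 0;0 0 0 0 0;0 0 0 0 0;0 0 0 0 0;0 0 0 0 0;0 0 0 0 0;0 0 0 0 0;0 0 0 0 0;0 0 0 0 0"
}}

```text
t: 24.7
tcp_pos: [0.4954, 0.1587, 0.2372]
tool_rot: [1.0, 0.031, 0.0, 0.0]
force: [-2.9, 0.3, 10.0]
finger_gap: -0.003
gripper_force: 4.8
```

```bash
python3 d.py
```

```text
24.7 [0.4954 0.1587 0.2372] yaw 3.5368332639235254 tz [ 0.0009 -0.     -1.    ] F [-2.8638  0.307   9.9641] gap -0.2686693907277422 4.7795286640757695
to go tool mm [-0.3886 -0.8686 97.2107]
```

It reads 10 N and the lock holds. I'll hold a little longer, then back off.

Request:
{"fn": "send_rows", "kwargs": {
  "commands": "0 0 0 0 0;0 0 0 0 0;0 0 0 0 0;0 0 0 0 0;0 0 0 0 0;0 0 0 0 0"
}}

```text
t: 25.2
tcp_pos: [0.4954, 0.1587, 0.2372]
tool_rot: [1.0, 0.031, 0.0, 0.0]
force: [-2.8, -0.7, 9.5]
finger_gap: -0.001
gripper_force: 4.8
```

Request:
{"fn": "send_rows", "kwargs": {
  "commands": "0 0 0 -0.05 0;0 0 0 -0.05 0;0 0 0 -0.1 0;0 0 0 -0.3 0;0 0 0 -0.6 0;0 0 0 -0.8 0;0 0 0 -0.8 0;0 0 0 -0.6 0;0 0 0 -0.2 0;0 0 0 0 0;0 0 0 0 0;0 0 0 0 0;0 0 0 0 0"
}}

```text
t: 26.28
tcp_pos: [0.4947, 0.1586, 0.3049]
tool_rot: [1.0, 0.031, -0.001, 0.0]
force: [-0.3, -0.2, 0.3]
finger_gap: -0.003
gripper_force: 0.0
```

```bash
python3 d.py; python3 look.py s12; python3 rise.py s12; python3 brass.py s12
```

```text
26.2833 [0.4947 0.1586 0.3049] yaw 3.5258750937576253 tz [-0.0021 -0.0002 -1.    ] F [-0.3358 -0.2366  0.3051] gap -0.2826762424572015 0.0
to go tool mm [  0.6998  -0.9335 164.9241]
cap 0.819 shift px [  0. -13.] px per 10mm [-0.0262297  -2.72432992] rise mm 47.718155918796676
cup 0.879 shift px [ -0.375 -11.875] px per 10mm [-0.02267002 -2.35554828] rise mm 50.412891658518205
s12 max R-B 126 at (np.int64(336), np.int64(164)) n>40 18 [219 182  93]
```

View pics/cs12.png

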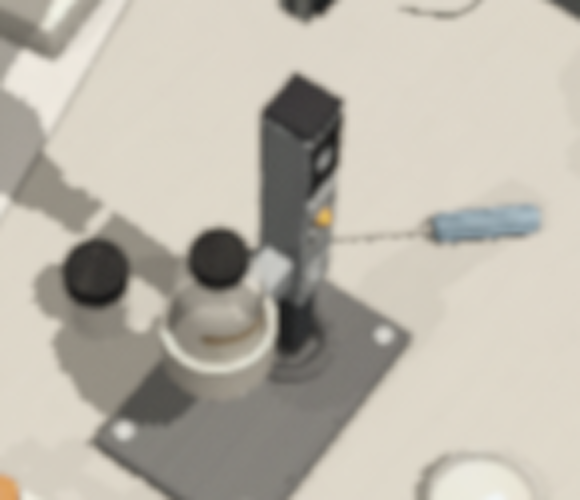

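The sleeve is unmoved one hole up, with the button out at crop (323,216). The bottle is upright at (219,260), and the driver and dish are in place. Handing in.

```bash
python3 -c "
from station import sign_off
print(sign_off())"
```

```text
the job is handed in; nothing more can be done
None
```

The bottle is up one hole (about 48 mm) and stayed put under a push of about 10 N on the cap for over 1 s. It is upright in its cup and the job is handed in with no verdict returned; only the +y button could be seen snapped out, so the −y one is inferred from the lock holding.

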